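# Weigh a tray of fasteners on the hand scale

### The job

Weigh the clear tray of fasteners: take the spring hand scale off its forked stand, hook it under the middle of the tray's wire handle and raise it gently until the tray hangs about 10 mm clear of the bench (never more than 25 mm), and hold it there still for about two seconds so that the scale can be read. Then set the tray gently back down where it stood, and hang the scale back in its fork. Lift the tray by the scale alone, do not yank the scale's spring to its stop or bump the tray onto the bench, and leave the other things on the bench where they are.

Things in the scene. Friction and masses are not known exactly. Their poses are not given: they have to be found in the camera images.
- scale: Loose spring hand scale, hanging upright in the stand's fork at the start; 0.17 kg. Origin: centre of the underside of its square black collar (50 x 50 x 5 mm); z up. Below the collar: aluminium tube, diameter 18 mm, 65 mm long, with a steel J-hook coming out of its lower end. The hook lies in the scale's xz plane and its mouth opens towards the scale's +x.
- scale_grip (a point): Middle of the scale's black grip block, 23 mm above the scale's origin. The block stands on the collar from 5 to 41 mm above the origin; 40 mm along x, 22 mm along y: grip it across y from above.
- hook (a joint): How far the hook is drawn out of the tube, m: 0 at rest, 0.068 at the stop. It stays at 0 up to a pull of 0.3 N, then gives 1 mm for each further 0.15 N. With the tray hanging free it settles somewhere from 11 to 55 mm, depending on the tray's mass.
- hook_seat (a point): Where the bar rests in the hook: middle of the trough's upper side, 115 mm straight below the scale's origin plus the hook's draw. 5 mm wire: back 13 mm to -x, tip 13 mm to +x of this point, top of the tip 16 mm above it, underside of the wire 5 mm below it. At rest, a bar has to come in over the tip at 98 to 73 mm below the scale's origin.
- tray: Loose clear plastic organizer tray of fasteners with a rigid wire handle; 110 mm along x, 100 mm along y, walls 45 mm high. Origin: centre of its underside, at bench height; z up. 0.2 to 0.86 kg, different each time, balanced under the handle. The handle is an arch of 6 mm wire across the tray in its yz plane (x = 0), its highest part a level straight bar.
- bail_mid (a point): Middle of the handle's level bar, on its underside: 97 mm above the tray's origin. The 6 mm thick bar is straight along the tray's y for 30 mm either side, then slopes down to legs 52 mm either side.
- stand: Fixed stand that holds the scale. Origin: bench height, straight below the hanging scale; z up. Wooden foot 120 x 110 x 12 mm; two steel legs at x = 38 to 54 mm, 46 mm over both, joined at the top by a crosspiece that ends 156 mm up; from them two prongs reach out towards -x, the open side of the fork.
- fork (a point): Where the scale's origin lies when it hangs home, scale axes along the stand's: 150 mm above the stand's origin. Prongs: 26 mm apart (tube goes between), 10 mm wide, upper side at this height, from x = -34 mm to the legs. 4 mm lips on their ends at x = -34 to -30 mm and a 6 mm edge at x = +38 mm keep the collar in: raise the scale 8 mm or more to slide it out towards -x or in again.
- table: The birch bench top, at height 0.
- wrench: Chrome socket wrench lying on the bench, 200 mm long, 34 mm high. Leave alone.
- punch: Yellow plastic stud punch lying on the bench, 130 x 34 x 28 mm. Leave alone.
- flashlight: Aluminium flashlight lying on the bench, 160 mm long, 27 mm thick. Leave alone.
- hexkeys: Black plastic holder 35 x 85 x 22 mm with steel hex keys standing in it up to 90 mm. Leave alone.
- socket: Steel deep socket standing on end, diameter 26 mm, 50 mm high. Leave alone.
- tape: Grey tape measure, 62 x 34 x 60 mm. Leave alone.
Things that resemble listed ones, but are neither listed nor needed, are in the scene too. There is more than one size of the stand; the one meant has the size given above.

How it is judged:
By the outcome, as a careful person would: the job done as asked, in the order asked, and still so for the second after the job is handed in, with the robot touching nothing.
It also fails if it takes over 72 s, if anything falls off the work surface, if the arm or the gripper's body presses on something with over 40 N, if the wrist force passes 120 N, or if a joint passes its speed limit or range.

### The arm

A 7-joint arm with a two-finger parallel gripper is mounted at the origin on the work surface. World frame = base frame: x ahead of the robot, y to its left, z up, the work surface at z = 0. Lengths are in mm, angles in rad, forces in N, time in s.
With the tool pointing down it reaches from about 425 to 825 mm from the base axis. Payload 3.6 kg.
Tool frame: the origin (TCP) lies on the centre line of the jaws, within the pads' length; the fingertips stand bot.finger_overhang ahead of it and the grasp point (between the pads) lies 5 mm behind it (bot.finger_overhang is the distance from the TCP to the fingertips, in mm); z points along the fingers, y is the line along which they close (so a half turn about z gives the same grasp; the last joint's range is limited). The gripper opens to 85 mm and grips with 20 to 120 N. Pads are 22 mm wide; open, the fingers measure 114 mm over their backs; the gripper's body (76 mm by 85 mm) begins 54 mm behind the grasp point. The pads swing forward as they close: fully open they stand 13 mm farther back than shut.
Start: joints at [-1.139, 0.615, -0.013, 1.423, 0.008, 1.103, -0.04], TCP at [287.249, 583.054, 245.297] pointing down, gripper open.
Joint ranges: [-3.12, 3.12], [-0.3, 2.06], [-1.34, 1.32], [0.26, 2.42], [-1.36, 4.5], [0.01, 1.98], [-2.84, 2.84]. Speed limits (rad/s): [2.79, 2.79, 3.14, 3.14, 3.14, 3.14, 3.14].

### API

Orientations are given as a unit quaternion [w, x, y, z].
In Python, from rig import bot, optics gives the robot as it stands.
- The arm moves only by the shell command python3 -m inch 'ROWS'. ROWS is JSON, a list of rows, each a list of 7 numbers: the shift along the tool's x, y, z in mm, then the turn, a rotation vector about the tool's x, y, z in rad, then the opening in per cent of the stroke, from 0 (shut) to 100 (fully open). In form: [[tx, ty, tz, wx, wy, wz, jaw], ...]. A call has 1 to 10 rows; each row shifts and turns the commanded pose from where the row before left it, along the tool's axes as they then stand; what a row does not reach is not made up. A row lasts 1/10 s, in which the tool goes at most 50 mm and 8.59 degrees, less where a joint would pass 70% of its speed; a pose out of reach is approached as far as the arm can. A call with a gripper value outside its range is refused whole. The fingers move at their own pace and stop on an object; the grip force is fixed at half the most. Time passes only in rows, so rows that do not move let the fingers close. It gives the time, the measured TCP pose, the force, the opening and the grip force at its end, in the units of the state.
- bot.read_state(): the state, without advancing time (a new reading comes with each control period).
- optics.camera(name): name is "side" or "top" or "wrist"; returns (picture, depth): 480x640x3 uint8, red, green, blue; 480x640 float32, mm along the optical axis (not along the pixel's ray), 0 where there is no reading.
- optics.get_calibration(name): a dict with "vertical_fov" (degrees; the focal length in pixels is half the picture's height over the tangent of half this angle, whatever the lens; pixels are square), "cx", "cy" (the principal point, pixels), "eye" and "attitude" of the camera in the world. Camera axes: x right, y down, z forward; pixel columns grow to the right and rows downward; lengths in mm; the calibration is good to about 2 mm. A picture is of the moment at which its call begins: read the wrist's pose just before it. get_calibration takes no time and is no camera call; for the wrist camera it gives the pose at the moment of the call.
- bot.close_job(): hands the job in; it is judged then, once.
Trained networks look in the newest picture that a camera, given by its name, has taken for a name from the list of things; names that differ only in an ending like _2 or _b are one class to them, and where a whole thing is asked for, a point or a joint stands for the part that bears it (a point fixed in the world has none). Each returns a list of dicts, best first, with "score" (0 to 1); they miss things now and then, are a little off and sometimes report something else, mostly with a low value. They report only what shows in the picture. A call takes as long as a camera call. They do not tell look-alikes from the thing itself.
- optics.boxes_of(camera, label): "xy" ([column, row] in pixels, amid what is visible of it).
- optics.silhouettes(camera, label): "region" (480x640 bool, what is visible of it) and "xy" ([column, row] in pixels, amid what is visible of it).
The state is a dict: "time_s": time; "joint_pos": joint angles; "joint_velocities": joint speeds; "effort": joint torques, N m; "ee_pos": TCP position; "orientation": TCP orientation; "ft_force": force on the tool from outside, world axes, zero at the start; "torque": the same for the moment, N m; "width": finger opening in mm; "grip_force": force on a finger pad.
Only numpy, scipy, OpenCV 4.12 (cv2) and the standard library are available. Lean on these libraries where they do the work, as an engineer would, in place of code of your own. Each camera call takes 0.05 s, during which the arm holds its last target. There are 200 camera calls.

## Working session

There is one attempt and no reset: what is moved stays moved. The work goes in short steps, Python scripts to look and compute and a shell command to move; the robot and the scene stay as the last step left them, time stands still between calls to the robot, and variables do not carry over. Pictures are saved under pics/ and viewed, at most 10 in all, crops included, and the job is handed in when it is done.

```bash
mkdir -p pics; ls; cat > h.py <<'E'
import numpy as np, cv2
from rig import bot, optics
from scipy.spatial.transform import Rotation as R
def rot(a):
    a=np.array(a,float)
    return a if a.shape==(3,3) else R.from_quat(a,scalar_first=True).as_matrix()
def cloud(name):
    c=optics.get_calibration(name); im,d=optics.camera(name)
    f=240/np.tan(np.radians(c['vertical_fov'])/2)
    v,u=np.mgrid[:480,:640]
    P=np.stack([(u-c['cx'])/f*d,(v-c['cy'])/f*d,d],-1)@rot(c['attitude']).T+np.array(c['eye'])
    P[d==0]=np.nan
    return im,d,P,c,f
def proj(c,p):
    f=240/np.tan(np.radians(c['vertical_fov'])/2)
    q=(np.array(p)-np.array(c['eye']))@rot(c['attitude'])
    return q[...,0]/q[...,2]*f+c['cx'],q[...,1]/q[...,2]*f+c['cy']
def save(n,im): cv2.imwrite('pics/'+n,im[...,::-1])
E
python3 - <<'E'
from h import *
print({k:np.round(v,3) for k,v in bot.read_state().items()},bot.finger_overhang)
ims=[]
for n in('top','side'):
    im,d,P,c,f=cloud(n); ims.append(im); print(n,c)
    np.savez(n+'.npz',im=im,P=P)
    for l in('scale','tray','stand'):
        for s in optics.silhouettes(n,l):
            m=s['region']; print(n,l,round(s['score'],2),np.round(s['xy']),m.sum(),np.round(np.nanpercentile(P[m],[5,50,95],axis=0)).tolist())
    save(n+'.png',im)
E
```

```text
pics
{'time_s': np.float64(0.0), 'joint_pos': array([-1.139,  0.616, -0.013,  1.425,  0.008,  1.103, -0.04 ]), 'joint_velocities': array([ 0.   , -0.002,  0.001, -0.001,  0.   , -0.001,  0.001]), 'effort': array([-1.0000e-03, -4.6922e+01,  2.5900e-01, -1.7104e+01,  1.0000e-02,
        1.0000e-02,  0.0000e+00]), 'ee_pos': array([286.945, 582.41 , 244.117]), 'orientation': array([-0.   ,  0.227,  0.974, -0.001]), 'ft_force': array([0.095, 0.599, 0.331]), 'torque': array([ 0.041,  0.001, -0.023]), 'grip_force': np.float64(0.0), 'width': np.float64(85.256)} 14.0
top {'vertical_fov': 55.72475175771804, 'cx': 314.21844014808613, 'cy': 243.73293993320348, 'eye': array([ 422.93269492,   23.65481789, 1119.30184898]), 'attitude': array([-0.03328864,  0.70646742, -0.70567365,  0.04266566])}
top scale 0.89 [249. 244.] 560 [[496.0, 131.0, 151.0], [518.0, 147.0, 156.0], [543.0, 173.0, 192.0]]
top scale 0.54 [352. 160.] 677 [[684.0, -119.0, 15.0], [751.0, -94.0, 24.0], [820.0, -70.0, 29.0]]
top tray 0.94 [382. 250.] 2050 [[477.0, -207.0, 8.0], [527.0, -158.0, 18.0], [579.0, -107.0, 87.0]]
top tray 
[... 408 characters left out ...]
17826191100382, 'cx': 321.47219278088784, 'cy': 236.90809779247365, 'eye': array([ 348.88569098, -759.35981889,  760.5926173 ]), 'attitude': array([-0.42835754,  0.89583528, -0.10837695,  0.04736469])}
side scale 0.68 [298. 187.] 737 [[498.0, 129.0, 65.0], [516.0, 144.0, 157.0], [537.0, 159.0, 192.0]]
side tray 0.87 [343. 334.] 3836 [[469.0, -214.0, 6.0], [523.0, -162.0, 24.0], [581.0, -104.0, 71.0]]
side stand 0.98 [316. 234.] 2137 [[471.0, 99.0, 9.0], [539.0, 133.0, 13.0], [571.0, 193.0, 151.0]]
side stand 0.94 [276. 197.] 842 [[444.0, 284.0, 5.0], [483.0, 309.0, 10.0], [512.0, 355.0, 106.0]]
side stand 0.9 [231. 241.] 1155 [[313.0, 133.0, 5.0], [354.0, 159.0, 10.0], [383.0, 199.0, 107.0]]
```

```bash
python3 -c "
import cv2,numpy as np
a=cv2.imread('pics/top.png');b=cv2.imread('pics/side.png')
cv2.imwrite('pics/both.png',cv2.resize(np.vstack([a,b]),None,fx=.625,fy=.625))"; python3 -m inch --help | head -5
```

```text
invalid input: not JSON, or not a number
```

View pics/top.png

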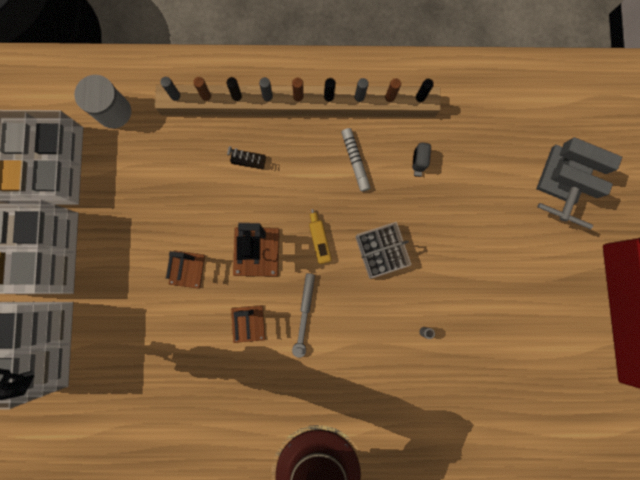

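View pics/side.png

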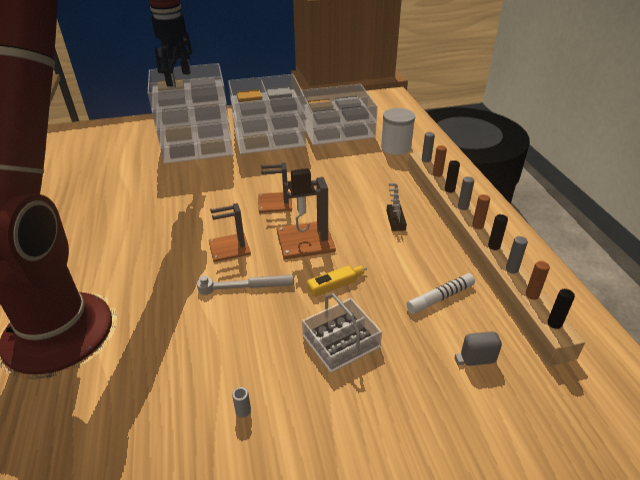

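```bash
python3 - <<'E'
import numpy as np,cv2
D={n:np.load(n+'.npz') for n in('top','side')}
def box(n,c,r,z0,z1):
    P=D[n]['P']; m=(np.hypot(P[...,0]-c[0],P[...,1]-c[1])<r)&(P[...,2]>z0)&(P[...,2]<z1)
    q=P[m]; b=cv2.minAreaRect(q[:,:2].astype(np.float32)); print(n,(z0,z1),len(q),np.round(b[0],1),np.round(b[1],1),round(b[2],2),'med',np.round(np.median(q,0),1))
    return q
for n in D:
    box(n,(520,140),85,8,16); box(n,(520,140),85,184,196); box(n,(520,140),85,151,158)
    box(n,(527,-158),75,40,50); q=box(n,(527,-158),75,85,110); box(n,(527,-158),80,30,110)
    if len(q)>3:
        e,v=np.linalg.eigh(np.cov(q[:,:2].T)); print('bar dir',v[:,1],np.sort(q[:,2])[-5:])
im=D['top']['im']
a=cv2.resize(im[210:290,220:300],(400,400),interpolation=2);b=cv2.resize(im[210:290,345:425],(400,400),interpolation=2)
s=D['side']['im']
c=cv2.resize(s[155:265,190:350],(400,275),interpolation=2);d=cv2.resize(s[275:385,270:430],(400,275),interpolation=2)
cv2.imwrite('pics/crop.png',cv2.resize(np.vstack([np.hstack([a,b]),np.hstack([c,d])]),(700,590))[...,::-1])
E
```

```text
top (8, 16) 1246 [523.6 152.3] [116.1 109.9] 0.06 med [504.6 131.8  11.6]
top (184, 196) 210 [519.5 151.6] [39.9 20.9] 0.85 med [518.4 151.3 190.2]
top (151, 158) 472 [529.7 152.2] [88.4 47.6] 0.43 med [530.5 146.  154.5]
top (40, 50) 249 [ 526.  -154.9] [109.6 105.3] 18.23 med [ 526.7 -157.4   44.7]
top (85, 110) 106 [ 525.8 -154.4] [ 6.  91.8] 18.03 med [ 525.5 -151.7  101. ]
top (30, 110) 518 [ 526.6 -156.9] [110.2 109.8] 17.88 med [ 525.9 -154.8   44.7]
bar dir [-0.30990709  0.95076685] [104.52288899 104.86176034 105.59208083 105.75254494 105.94382028]
side (8, 16) 1363 [523.1 151. ] [114.  119.8] 89.1 med [515.7 140.4  12.2]
side (184, 196) 151 [517.7 152.9] [39.2 26.3] 5.1 med [516.7 146.1 190.4]
side (151, 158) 317 [528.7 151.3] [50.7 88.7] 89.86 med [530.6 139.7 155.2]
side (40, 50) 590 [ 526.6 -156.9] [112.9 108.6] 18.52 med [ 522.6 -160.9   43.9]
side (85, 110) 158 [ 526.  -158.7] [ 6.7 93.6] 17.85 med [ 527.9 -167.   101.3]
side (30, 110) 1520 [ 526.4 -156.4] [113.  110.5] 18.34 med [ 525.5 -161.2   41.2]
bar dir [-0.3191806   0.94769391] [104.94855563 105.06609337 105.07839922 105.52806681 106.1620487 ]
```

View pics/crop.png

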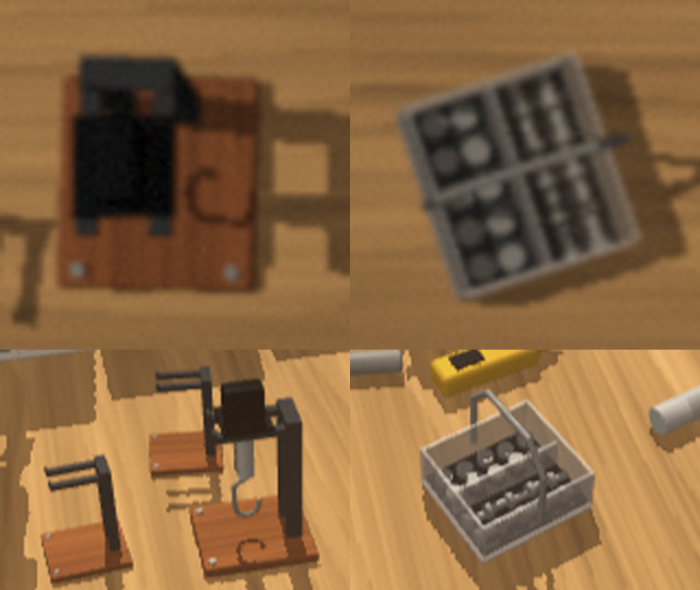

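Stands: top (258,250) with a 116x110 foot, 156 high and carrying the scale, versus the small ones at (185,268) and (250,323), about 107 high. The first one fits, and the crop confirms it: the scale sits in its fork with the hook mouth towards the legs (+x). The tray is at (526,-156), yaw about 18°.

```bash
python3 -m inch '[[0,0,0,0,0,-0.115,100],[0,0,0,0,0,-0.115,100],[0,0,0,0,0,-0.115,100],[0,0,0,0,0,-0.112,100],[-12,-22,-3,0,0,0,100],[-12,-22,-3,0,0,0,100],[-12,-22,-3,0,0,0,100],[-12,-22,-3,0,0,0,100],[-12,-22,-3,0,0,0,100],[-12,-22,-3,0,0,0,100]]'
python3 -m inch '[[-12,-22,-3,0,0,0,100],[-12,-22,-3,0,0,0,100],[-12,-22,-3,0,0,0,100],[-12,-22,-3,0,0,0,100],[-12,-22,-3,0,0,0,100],[-12,-22,-3,0,0,0,100],[-12,-22,-3,0,0,0,100],[-12,-22,-3,0,0,0,100],[-12,-22,-3,0,0,0,100]]'
python3 -m inch '[[-12,-22,0,0,0,0,100],[-12,-22,0,0,0,0,100],[-12,-22,0,0,0,0,100],[-12,-22,0,0,0,0,100],[0,0,0,0,0,0,100]]'
```

```text
time_s: 1.4
ee_pos: [359.6, 450.0, 263.6]
orientation: [0.0, 0.0, 1.0, 0.0]
ft_force: [0.9, 0.0, 0.6]
width: 85.3
grip_force: 0.0
time_s: 2.3
ee_pos: [467.5, 252.0, 290.6]
orientation: [0.0, 0.0, 1.0, 0.0]
ft_force: [1.1, 0.5, -0.2]
width: 85.5
grip_force: 0.0
time_s: 2.8
ee_pos: [516.9, 160.1, 290.3]
orientation: [0.001, 0.004, 1.0, -0.002]
ft_force: [0.1, 0.2, -0.2]
width: 85.7
grip_force: 0.0
```

```bash
python3 - <<'E'
from h import *
im,d,P,c,f=cloud('wrist'); save('w1.png',im)
print(np.round(c['eye']))
for z0,z1 in((185,197),(150,160),(7,16)):
    m=(np.hypot(P[...,0]-519,P[...,1]-152)<90)&(P[...,2]>z0)&(P[...,2]<z1)
    q=P[m]
    if len(q)<4: print(z0,len(q));continue
    b=cv2.minAreaRect(q[:,:2].astype(np.float32)); print(z0,len(q),np.round(b[0],1),np.round(b[1],1),round(b[2],2),np.round(np.percentile(q,[1,50,99],axis=0),1).tolist())
E
```

```text
[447. 161. 419.]
185 1629 [516.  151.8] [39.6 22. ] 0.73 [[496.5, 141.1, 187.3], [514.8, 151.9, 190.7], [535.3, 162.3, 192.3]]
150 3534 [526.5 151.6] [89.3 49.8] 0.33 [[483.1, 127.3, 150.1], [524.8, 153.1, 155.0], [570.0, 176.3, 157.2]]
7 5029 [521.2 151.4] [110.3 119.2] 89.1 [[462.1, 97.5, 9.3], [493.7, 157.7, 11.9], [577.7, 205.7, 14.0]]
```

View pics/w1.png

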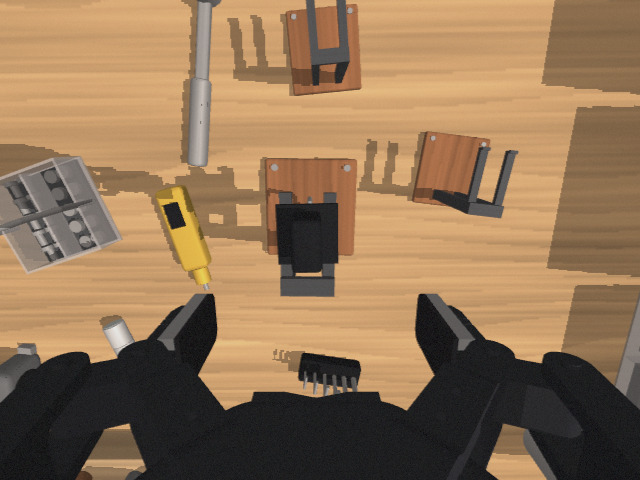

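```bash
python3 -m inch '[[0,-4,0,0,0,0,100],[0,-4,17,0,0,0,100],[0,0,20,0,0,0,100],[0,0,20,0,0,0,100],[0,0,20,0,0,0,100],[0,0,20,0,0,0,100],[0,0,15,0,0,0,100],[0,0,5,0,0,0,100],[0,0,0,0,0,0,100]]'
```

```text
time_s: 3.75
ee_pos: [514.2, 157.7, 172.9]
orientation: [-0.001, -0.0, 1.0, 0.0]
ft_force: [0.9, -0.2, 0.3]
width: 85.5
grip_force: 0.0
```

```bash
python3 -m inch '[[-3,-5.5,0,0,0,0,100],[0,0,0,0,0,0,100],[0,0,0,0,0,0,100]]'; python3 -c "
from h import *
for i in range(3):
  optics.camera('top');s=bot.read_state();print(np.round(s['ee_pos'],1),np.round(s['orientation'],4))"
```

```text
time_s: 4.05
ee_pos: [518.5, 151.1, 174.1]
orientation: [0.001, 0.001, 1.0, 0.0]
ft_force: [-0.6, 0.3, 0.2]
width: 85.5
grip_force: 0.0
[518.3 151.3 174. ] [6.e-04 6.e-04 1.e+00 2.e-04]
[518.2 151.4 173.8] [4.e-04 5.e-04 1.e+00 2.e-04]
[518.1 151.5 173.7] [3.e-04 4.e-04 1.e+00 2.e-04]
```

Good, so I'll close and lift 14.

```bash
python3 -m inch '[[0,0,0,0,0,0,60],[0,0,0,0,0,0,40],[0,0,0,0,0,0,30],[0,0,0,0,0,0,20],[0,0,0,0,0,0,10],[0,0,0,0,0,0,10],[0,0,0,0,0,0,10],[0,0,0,0,0,0,10]]'; python3 -m inch '[[0,0,-3,0,0,0,10],[0,0,-5,0,0,0,10],[0,0,-6,0,0,0,10],[0,0,0,0,0,0,10],[0,0,0,0,0,0,10]]'
```

```text
time_s: 5.0
ee_pos: [518.1, 151.5, 173.5]
orientation: [0.0, 0.0, 1.0, 0.0]
ft_force: [1.5, 0.8, 1.6]
width: 20.8
grip_force: 59.0
time_s: 5.5
ee_pos: [517.9, 151.4, 187.5]
orientation: [0.0, 0.0, 1.0, 0.0]
ft_force: [-0.2, 0.6, -0.8]
width: 21.4
grip_force: 58.6
```

```bash
python3 -m inch '[[8,0,0,0,0,0,10],[10,0,0,0,0,0,10],[10,0,0,0,0,0,10],[10,0,0,0,0,0,10],[12,0,0,0,0,0,10],[12,0,0,0,0,0,10],[12,0,0,0,0,0,10],[8,0,-5,0,0,0,10],[0,0,-8,0,0,0,10],[0,0,-7,0,0,0,10]]'
python3 -m inch '[[0,-10,0,0,0,0,10],[-2,-18,0,0,0,0,10],[-3,-22,0,0,0,0,10],[-3,-22,0,0,0,0,10],[-3,-22,0,0,0,0,10],[-3,-22,0,0,0,0,10],[-3,-22,0,0,0,0,10],[-3,-22,0,0,0,0,10],[-3,-22,0,0,0,0,10],[-3,-22,0,0,0,0,10]]'
python3 -m inch '[[-3,-22,0,0,0,0,10],[-3,-22,0,0,0,0,10],[-3,-22,0,0,0,0,10],[-3,-22,0,0,0,0,10],[-3,-20,0,0,0,0,10],[-1,-13,0,0,0,-0.08,10],[0,0,0,0,0,-0.08,10],[0,0,0,0,0,-0.08,10],[0,0,0,0,0,-0.078,10],[0,0,0,0,0,0,10]]'
```

```text
time_s: 6.5
ee_pos: [436.6, 151.7, 208.4]
orientation: [0.001, 0.0, 1.0, 0.0]
ft_force: [-0.5, -0.5, -1.9]
width: 21.5
grip_force: 58.7
time_s: 7.5
ee_pos: [462.0, -54.7, 207.4]
orientation: [0.0, 0.001, 1.0, -0.0]
ft_force: [1.3, -0.4, -1.7]
width: 20.9
grip_force: 58.8
time_s: 8.5
ee_pos: [477.4, -174.9, 207.2]
orientation: [-0.0, -0.157, 0.988, -0.0]
ft_force: [0.3, -0.5, -1.8]
width: 21.5
grip_force: 58.8
```

```bash
cat > look.py <<'E'
from h import *
import sys
s0=bot.read_state()
im,d,P,c,f=cloud('side'); s=bot.read_state()
F=[s0['ft_force'],s['ft_force']]
m=(np.hypot(P[...,0]-526,P[...,1]+156)<85)&(P[...,2]>20)
def bx(z0,z1):
    q=P[m&(P[...,2]>z0)&(P[...,2]<z1)]
    b=cv2.minAreaRect(q[:,:2].astype(np.float32)); print(z0,len(q),np.round(b[0],1),np.round(b[1],1),round(b[2],1),np.round(np.median(q,0),1))
p=s['ee_pos']; x=-R.from_quat(s['orientation'],scalar_first=True).as_matrix()[:,0]
print('tcp',np.round(p,1),'scale x dir',np.round(x,3),'t',s['time_s'])
bar=np.array([526.,-156.5]); e=np.array([.95,.313]); n=np.array([-.313,.95])
print('bar-scale along scale x',round((bar-p[:2])@e,1),'along y',round((bar-p[:2])@n,1),'F',np.round(F,2).tolist())
bx(40,50)
for k in range(0): pass
if len(sys.argv)>1:
    u,v=[int(t) for t in proj(c,[526,-156,100])]
    cr=im[v-90:v+70,u-100:u+100]; save(sys.argv[1],cv2.resize(cr,(800,640))[:600])
E
python3 look.py s1.png
```

```text
tcp [ 477.4 -174.7  207.2] scale x dir [ 0.951  0.309 -0.   ] t 8.55
bar-scale along scale x 51.9 along y 2.1 F [[0.28, -0.51, -1.79], [0.42, -1.18, -2.22]]
40 547 [ 526.2 -157.5] [111.8 108.2] 18.0 [ 527.5 -165.4   44.1]
```

View pics/s1.png

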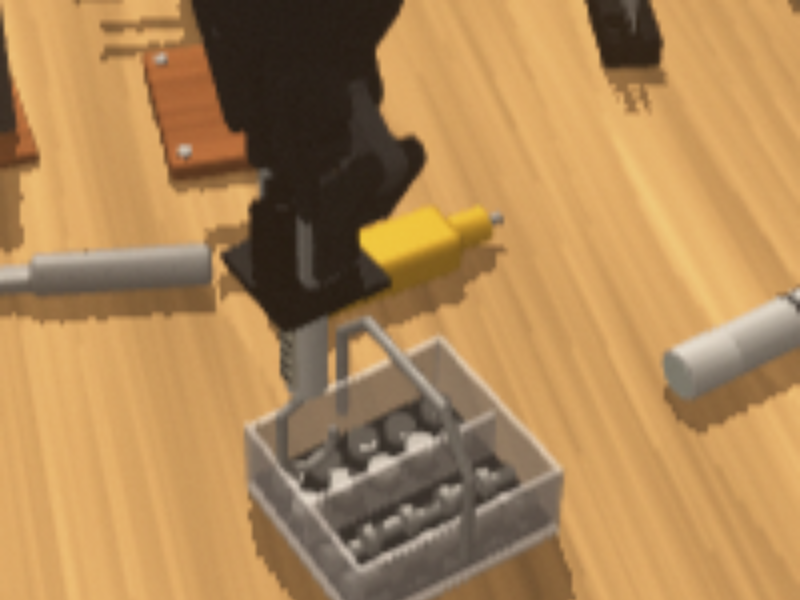

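```bash
python3 -m inch '[[-6,1,0,0,0,0,10],[-8,0,0,0,0,0,10],[-8,0,0,0,0,0,10],[-8,0,0,0,0,0,10],[-8,0,0,0,0,0,10],[-7,0,0,0,0,0,10],[-5,0,0,0,0,0,10],[-2,0,0,0,0,0,10],[0,0,0,0,0,0,10],[0,0,0,0,0,0,10]]'; python3 look.py s2.png
```

```text
time_s: 9.55
ee_pos: [526.4, -156.7, 207.2]
orientation: [-0.0, -0.158, 0.987, -0.0]
ft_force: [0.6, 1.1, -1.1]
width: 21.1
grip_force: 58.8
tcp [ 526.4 -156.7  207.3] scale x dir [ 0.95   0.311 -0.001] t 9.6
bar-scale along scale x -0.3 along y 0.3 F [[0.57, 1.1, -1.14], [-0.16, -0.4, -2.02]]
40 552 [ 526.4 -157.4] [112.7 108.2] 17.6 [ 519.3 -163.9   44.2]
```

View pics/s2.png

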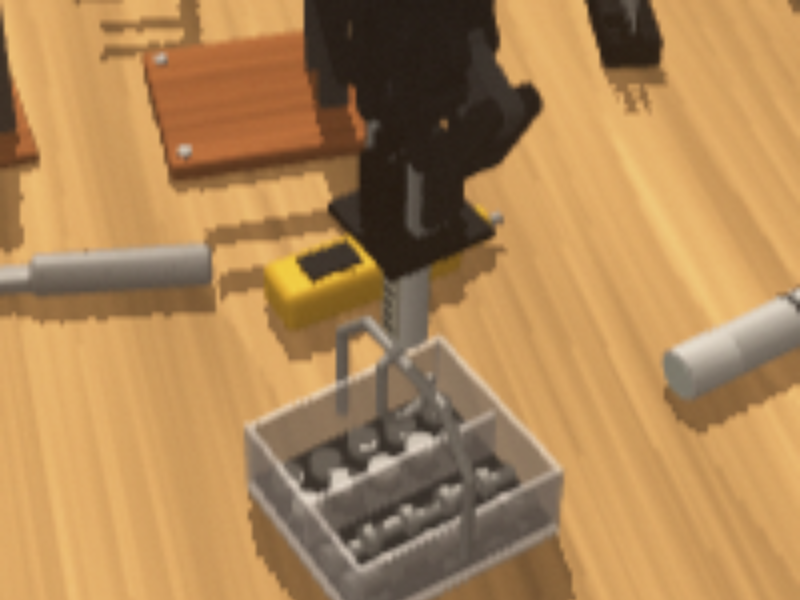

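```bash
cat > lift.py <<'E'
from h import *
import sys,os
F=[];v=[]
for k in range(3):
    im,d,P,c,f=cloud('side'); s=bot.read_state(); F.append(s['ft_force'])
    g=cv2.cvtColor(im,cv2.COLOR_RGB2GRAY).astype(np.float32)
    if not os.path.exists('ref.npz'): np.savez('ref.npz',g=g)
    r=np.load('ref.npz')['g']
    u0,v0=[int(t) for t in proj(c,[526,-156,25])]
    t=r[v0-14:v0+16,u0-22:u0+22]; S=g[v0-44:v0+30,u0-36:u0+36]
    # upsampled template match
    T=cv2.resize(t,None,fx=4,fy=4,interpolation=2);W=cv2.resize(S,None,fx=4,fy=4,interpolation=2)
    M=cv2.matchTemplate(W,T,5); _,sc,_,(mx,my)=cv2.minMaxLoc(M)
    a=np.array(proj(c,[526,-156,25]));b=np.array(proj(c,[526,-156,35])); pm=(a-b)[1]/10
    q=P[(np.hypot(P[...,0]-526,P[...,1]+156)<75)&(P[...,2]>38)&(P[...,2]<75)]
    v.append([(30-my/4)/pm,mx/4-14,sc])
print('z',round(s['ee_pos'][2],1),'xy',np.round(s['ee_pos'][:2],1),'t',round(s['time_s'],2),'Fz',np.round(np.mean(F,0),2),'rise mm, du px, score',np.round(np.mean(v,0),2))
E
python3 lift.py
python3 -m inch '[[0,0,-3,0,0,0,10],[0,0,-4,0,0,0,10],[0,0,-4,0,0,0,10],[0,0,-4,0,0,0,10],[0,0,-4,0,0,0,10],[0,0,-3,0,0,0,10],[0,0,-2,0,0,0,10],[0,0,-2,0,0,0,10],[0,0,0,0,0,0,10]]'; python3 lift.py
python3 -m inch '[[0,0,-2,0,0,0,10],[0,0,-2,0,0,0,10],[0,0,-2,0,0,0,10],[0,0,-2,0,0,0,10],[0,0,-2,0,0,0,10],[0,0,-1,0,0,0,10],[0,0,-1,0,0,0,10],[0,0,0,0,0,0,10],[0,0,0,0,0,0,10]]'; python3 lift.py
```

```text
z 207.4 xy [ 526.5 -156.6] t 9.75 Fz [ 0.11 -0.11 -1.77] rise mm, du px, score [0. 0. 1.]
time_s: 10.65
ee_pos: [526.9, -156.4, 233.5]
orientation: [0.0, -0.158, 0.987, -0.0]
ft_force: [-0.1, 0.4, -1.8]
width: 21.3
grip_force: 58.8
z 233.1 xy [ 526.7 -156.4] t 10.8 Fz [-0.12  0.17 -2.18] rise mm, du px, score [0. 0. 1.]
time_s: 11.7
ee_pos: [526.6, -156.4, 245.2]
orientation: [-0.0, -0.158, 0.987, 0.0]
ft_force: [-0.2, 0.5, -3.5]
width: 21.3
grip_force: 58.7
z 245.2 xy [ 526.6 -156.3] t 11.85 Fz [-0.51 -0.04 -3.22] rise mm, du px, score [0. 0. 1.]
```

```bash
python3 -m inch '[[0,0,-1.5,0,0,0,10],[0,0,-1.5,0,0,0,10],[0,0,-1.5,0,0,0,10],[0,0,-1.5,0,0,0,10],[0,0,-1,0,0,0,10],[0,0,0,0,0,0,10]]'; python3 lift.py
```

```text
time_s: 12.45
ee_pos: [526.6, -156.4, 252.3]
orientation: [-0.0, -0.158, 0.987, 0.0]
ft_force: [-0.6, -0.2, -4.3]
width: 21.6
grip_force: 58.7
z 252.2 xy [ 526.7 -156.4] t 12.6 Fz [-0.8   0.21 -3.93] rise mm, du px, score [0. 0. 1.]
```

```bash
python3 -m inch '[[0,0,-1.5,0,0,0,10],[0,0,-1.5,0,0,0,10],[0,0,-1.5,0,0,0,10],[0,0,-1.5,0,0,0,10],[0,0,-1,0,0,0,10],[0,0,0,0,0,0,10]]'|sed -n 1,2p; python3 lift.py
```

```text
time_s: 13.2
ee_pos: [526.7, -156.4, 259.4]
z 259.2 xy [ 526.7 -156.4] t 13.35 Fz [-0.4   0.24 -5.8 ] rise mm, du px, score [0.   0.   0.99]
```

```bash
python3 -m inch '[[0,0,-1.5,0,0,0,10],[0,0,-1.5,0,0,0,10],[0,0,-1.5,0,0,0,10],[0,0,-1.5,0,0,0,10],[0,0,-1,0,0,0,10],[0,0,0,0,0,0,10]]'|sed -n 1,2p; python3 lift.py
```

```text
time_s: 13.95
ee_pos: [527.0, -156.5, 266.5]
z 266.3 xy [ 526.8 -156.5] t 14.1 Fz [ 0.29 -0.35 -6.4 ] rise mm, du px, score [0.   0.25 0.97]
```

```bash
python3 -m inch '[[0,0,-1.5,0,0,0,10],[0,0,-1.5,0,0,0,10],[0,0,-1.5,0,0,0,10],[0,0,-1.5,0,0,0,10],[0,0,-1,0,0,0,10],[0,0,0,0,0,0,10]]'|sed -n 1,2p; python3 lift.py
```

```text
time_s: 14.7
ee_pos: [526.9, -156.4, 273.5]
z 273.3 xy [ 526.7 -156.4] t 14.85 Fz [ 0.21  0.87 -7.3 ] rise mm, du px, score [6.27 0.   0.96]
```

```bash
python3 -m inch '[[0,0,-1,0,0,0,10],[0,0,-1,0,0,0,10],[0,0,0,0,0,0,10],[0,0,0,0,0,0,10],[0,0,0,0,0,0,10]]'|sed -n 1,2p; python3 lift.py; python3 look.py s3.png
```

```text
time_s: 15.35
ee_pos: [526.8, -156.4, 275.3]
z 275.3 xy [ 526.7 -156.4] t 15.5 Fz [-0.45  0.65 -6.84] rise mm, du px, score [7.67 0.   0.96]
tcp [ 526.7 -156.4  275.3] scale x dir [ 0.95   0.312 -0.   ] t 15.55
bar-scale along scale x -0.7 along y 0.2 F [[-0.17, 0.19, -6.21], [-0.46, 0.17, -6.57]]
40 687 [ 526.4 -159.3] [113.1 105.7] 16.7 [ 522.8 -160.5   45. ]
```

View pics/s3.png

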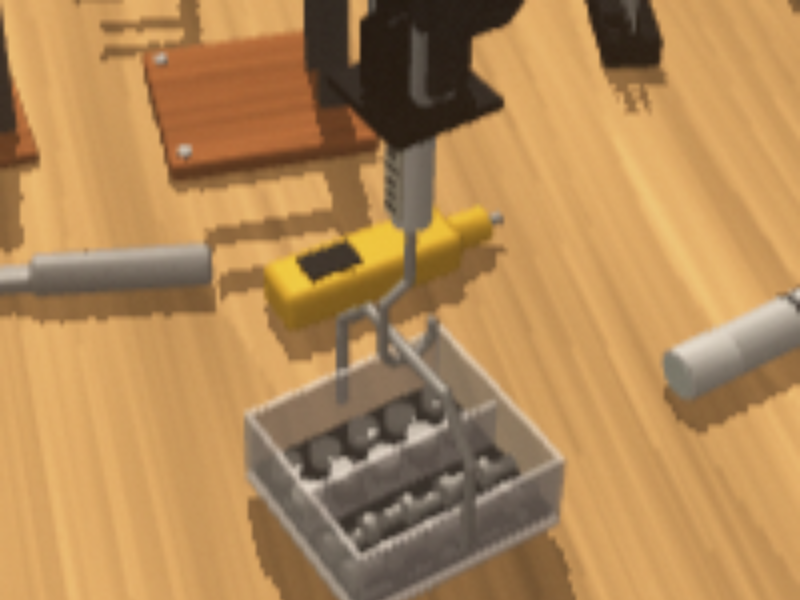

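```bash
python3 -m inch '[[0,0,-1,0,0,0,10],[0,0,-1,0,0,0,10],[0,0,0,0,0,0,10],[0,0,0,0,0,0,10],[0,0,0,0,0,0,10],[0,0,0,0,0,0,10],[0,0,0,0,0,0,10],[0,0,0,0,0,0,10],[0,0,0,0,0,0,10],[0,0,0,0,0,0,10]]'|sed -n 1,2p; python3 lift.py
python3 -m inch '[[0,0,0,0,0,0,10],[0,0,0,0,0,0,10],[0,0,0,0,0,0,10],[0,0,0,0,0,0,10],[0,0,0,0,0,0,10],[0,0,0,0,0,0,10],[0,0,0,0,0,0,10],[0,0,0,0,0,0,10],[0,0,0,0,0,0,10],[0,0,0,0,0,0,10]]'|sed -n 1,2p; python3 lift.py
python3 -m inch '[[0,0,0,0,0,0,10],[0,0,0,0,0,0,10],[0,0,0,0,0,0,10],[0,0,0,0,0,0,10],[0,0,0,0,0,0,10],[0,0,0,0,0,0,10],[0,0,0,0,0,0,10],[0,0,0,0,0,0,10],[0,0,0,0,0,0,10],[0,0,0,0,0,0,10]]'|sed -n 1,2p; python3 lift.py
```

```text
time_s: 16.55
ee_pos: [526.8, -156.4, 277.3]
z 277.3 xy [ 526.8 -156.4] t 16.7 Fz [ 0.13 -0.36 -6.62] rise mm, du px, score [9.76 0.   0.96]
time_s: 17.7
ee_pos: [526.8, -156.4, 277.3]
z 277.3 xy [ 526.8 -156.4] t 17.85 Fz [ 0.16  0.51 -6.66] rise mm, du px, score [9.76 0.   0.96]
time_s: 18.85
ee_pos: [526.8, -156.4, 277.3]
z 277.3 xy [ 526.8 -156.4] t 19.0 Fz [ 0.63  0.6  -6.33] rise mm, du px, score [9.76 0.   0.96]
```

```bash
python3 -m inch '[[0,0,0.6,0,0,0,10],[0,0,1,0,0,0,10],[0,0,1,0,0,0,10],[0,0,1,0,0,0,10],[0,0,1,0,0,0,10],[0,0,1,0,0,0,10],[0,0,0.8,0,0,0,10],[0,0,0.7,0,0,0,10],[0,0,0.7,0,0,0,10],[0,0,0.7,0,0,0,10]]'|sed -n 1,2p
python3 -m inch '[[0,0,0.7,0,0,0,10],[0,0,0.7,0,0,0,10],[0,0,0.7,0,0,0,10],[0,0,0.7,0,0,0,10],[0,0,1,0,0,0,10],[0,0,1.2,0,0,0,10],[0,0,1.5,0,0,0,10],[0,0,2,0,0,0,10],[0,0,2,0,0,0,10],[0,0,2,0,0,0,10]]'|sed -n 1,2p; python3 lift.py
```

```text
time_s: 20.0
ee_pos: [526.8, -156.4, 268.8]
time_s: 21.0
ee_pos: [526.6, -156.6, 256.2]
z 256.2 xy [ 526.6 -156.6] t 21.15 Fz [-0.91 -0.29 -5.24] rise mm, du px, score [-0.7   0.    0.97]
```

Tray is down. I'll lower to 207, unhook, and check.

```bash
python3 -m inch '[[0,0,3,0,0,0,10],[0,0,4,0,0,0,10],[0,0,5,0,0,0,10],[0,0,5,0,0,0,10],[0,0,6,0,0,0,10],[0,0,6,0,0,0,10],[0,0,6,0,0,0,10],[0,0,6,0,0,0,10],[0,0,5,0,0,0,10],[0,0,3,0,0,0,10]]'
python3 -m inch '[[0,0,0,0,0,0,10],[0,0,0,0,0,0,10]]'|sed -n 1,4p; python3 lift.py; python3 look.py s4.png
```

```text
time_s: 22.15
ee_pos: [526.7, -156.3, 206.7]
orientation: [-0.0, -0.158, 0.987, 0.0]
ft_force: [-0.8, -0.0, -1.7]
width: 21.3
grip_force: 59.5
time_s: 22.35
ee_pos: [526.9, -156.5, 207.4]
orientation: [0.0, -0.158, 0.987, -0.0]
ft_force: [0.9, 0.9, -1.3]
z 207.6 xy [ 527.  -156.5] t 22.5 Fz [-0.41  0.11 -1.89] rise mm, du px, score [-0.7   0.    0.97]
tcp [ 526.9 -156.5  207.6] scale x dir [0.95  0.312 0.   ] t 22.55
bar-scale along scale x -0.9 along y 0.3 F [[-0.15, 0.29, -2.42], [-0.07, -0.03, -2.26]]
40 564 [ 526.2 -157.9] [112.6 108.5] 17.6 [ 520.8 -164.6   44.2]
```

View pics/s4.png

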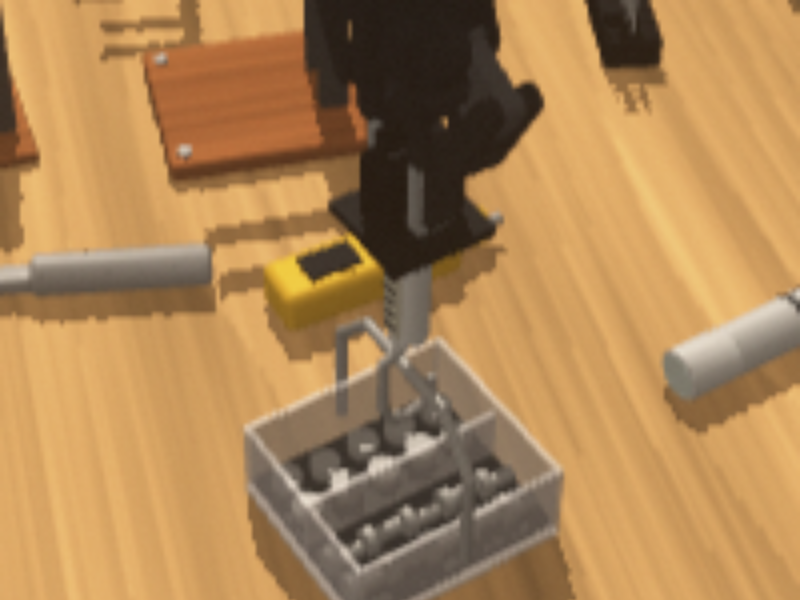

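The tray is back where it stood, with the bar free between hook tip and tube, as in s2. Next I'll unhook and retrace the path.

```bash
python3 -m inch '[[4,0,0,0,0,0,10],[6,0,0,0,0,0,10],[8,0,0,0,0,0,10],[8,0,0,0,0,0,10],[8,0,0,0,0,0,10],[8,0,0,0,0,0,10],[8,0,0,0,0,0,10],[3,0,0,0,0,0,10],[0,0,0,0,0,0,10]]'; python3 lift.py
python3 -m inch '[[0,0,0,0,0,0.08,10],[0,0,0,0,0,0.08,10],[0,0,0,0,0,0.08,10],[0,0,0,0,0,0.078,10],[2,10,0,0,0,0,10],[3,20,0,0,0,0,10],[3,22,0,0,0,0,10],[3,22,0,0,0,0,10],[3,22,0,0,0,0,10],[3,22,0,0,0,0,10]]'
python3 -m inch '[[3,22,0,0,0,0,10],[3,22,0,0,0,0,10],[3,22,0,0,0,0,10],[3,22,0,0,0,0,10],[3,22,0,0,0,0,10],[3,22,0,0,0,0,10],[3,22,0,0,0,0,10],[2,22,0,0,0,0,10],[0,15,0,0,0,0,10],[0,0,0,0,0,0,10]]'
```

```text
time_s: 23.45
ee_pos: [475.9, -173.3, 207.4]
orientation: [-0.0, -0.158, 0.988, -0.0]
ft_force: [0.1, -0.4, -1.7]
width: 21.3
grip_force: 59.5
z 207.4 xy [ 476.9 -172.7] t 23.6 Fz [ 0.   -0.14 -1.4 ] rise mm, du px, score [-0.7   0.    0.97]
time_s: 24.6
ee_pos: [459.3, -52.9, 207.4]
orientation: [0.0, -0.001, 1.0, 0.0]
ft_force: [0.0, -0.3, -2.0]
width: 21.3
grip_force: 59.5
time_s: 25.6
ee_pos: [436.0, 139.6, 207.5]
orientation: [0.0, -0.003, 1.0, 0.001]
ft_force: [0.4, -0.5, -2.1]
width: 21.2
grip_force: 59.5
```

```bash
python3 -m inch '[[0,6,5,0,0,0,10],[0,6,8,0,0,0,10],[0,0,6,0,0,0,10],[0,0,0,0,0,0,10],[0,0,0,0,0,0,10],[0,0,0,0,0,0,10]]'; python3 -c "
from h import *
s=bot.read_state();print(s['ee_pos'],s['orientation'])"
```

```text
time_s: 26.2
ee_pos: [436.9, 147.6, 188.4]
orientation: [0.0, 0.001, 1.0, -0.0]
ft_force: [-0.7, -0.4, -1.7]
width: 21.2
grip_force: 59.5
[436.8634447  147.63784102 188.37730654] [ 7.04886788e-05  8.04210364e-04  9.99999669e-01 -9.79094543e-05]
```

```bash
python3 -m inch '[[0,3.8,0,0,0,0,10],[0,0,0,0,0,0,10],[0,0,0,0,0,0,10],[0,0,0,0,0,0,10],[0,0,0,0,0,0,10]]'|sed -n 2p; python3 -m inch '[[-6,0,0,0,0,0,10],[-8,0,0,0,0,0,10],[-8,0,0,0,0,0,10],[-8,0,0,0,0,0,10],[0,0,0,0,0,0,10],[0,0,0,0,0,0,10]]'
```

```text
ee_pos: [436.6, 151.8, 188.4]
time_s: 27.3
ee_pos: [466.7, 151.8, 188.1]
orientation: [-0.0, 0.001, 1.0, -0.0]
ft_force: [-1.2, 0.1, -0.7]
width: 21.0
grip_force: 59.5
```

Aligned with the exit track. I'll slide home another 51 and watch the force.

```bash
python3 -m inch '[[-6,0,0,0,0,0,10],[-8,0,0,0,0,0,10],[-8,0,0,0,0,0,10],[-8,0,0,0,0,0,10],[-8,0,0,0,0,0,10],[-8,0,0,0,0,0,10],[-5,0,0,0,0,0,10],[0,0,0,0,0,0,10],[0,0,0,0,0,0,10],[0,0,0,0,0,0,10]]'
```

```text
time_s: 28.3
ee_pos: [517.2, 151.8, 188.2]
orientation: [-0.0, 0.0, 1.0, -0.0]
ft_force: [0.5, -0.0, -1.7]
width: 21.1
grip_force: 59.5
```

```bash
python3 -m inch '[[-0.8,0,3,0,0,0,10],[0,0,4,0,0,0,10],[0,0,3,0,0,0,10],[0,0,2,0,0,0,10],[0,0,1.5,0,0,0,10],[0,0,0.8,0,0,0,10],[0,0,0,0,0,0,10],[0,0,0,0,0,0,10]]'; python3 lift.py|grep -o 'Fz.*]'
```

```text
time_s: 29.1
ee_pos: [518.5, 151.8, 174.1]
orientation: [0.0, 0.0, 1.0, 0.0]
ft_force: [0.3, 0.3, -0.4]
width: 21.4
grip_force: 59.5
Fz [-0.12  0.56 -1.1 ] rise mm, du px, score [-0.7   0.    0.87]
```

```bash
python3 -m inch '[[0,0,0.5,0,0,0,10],[0,0,0,0,0,0,10],[0,0,0,0,0,0,28],[0,0,0,0,0,0,32],[0,0,0,0,0,0,40],[0,0,0,0,0,0,60],[0,0,0,0,0,0,80],[0,0,0,0,0,0,100],[0,0,0,0,0,0,100],[0,0,0,0,0,0,100]]'
python3 -m inch '[[0,0,-5,0,0,0,100],[0,0,-10,0,0,0,100],[0,0,-15,0,0,0,100],[0,0,-20,0,0,0,100],[0,0,-20,0,0,0,100],[0,0,-20,0,0,0,100],[0,0,-20,0,0,0,100],[0,0,0,0,0,0,100],[0,0,0,0,0,0,100]]'
python3 - <<'E'
from h import *
im,d,P,c,f=cloud('wrist')
for z0,z1 in((185,197),(150,160)):
    m=(np.hypot(P[...,0]-519,P[...,1]-152)<90)&(P[...,2]>z0)&(P[...,2]<z1)
    q=P[m]; b=cv2.minAreaRect(q[:,:2].astype(np.float32)); print(z0,len(q),np.round(b[0],1),np.round(b[1],1),round(b[2],2),np.round(np.median(q,0),1))
s=optics.camera('side')[0]
save('end.png',np.hstack([cv2.resize(im[100:400,180:460],(400,429)),cv2.resize(s[140:400,190:400],(400,495))[:429]]))
E
```

```text
time_s: 30.25
ee_pos: [518.5, 151.8, 173.5]
orientation: [-0.0, 0.0, 1.0, -0.0]
ft_force: [-0.6, -0.3, -0.7]
width: 85.5
grip_force: 0.0
time_s: 31.15
ee_pos: [518.4, 151.8, 284.1]
orientation: [0.001, 0.0, 1.0, 0.0]
ft_force: [-0.3, 1.0, 0.1]
width: 85.5
grip_force: 0.0
185 1745 [516.7 151.2] [21.9 40. ] 89.19 [515.3 150.8 190.7]
150 3677 [526.4 150.9] [50.  88.6] 89.82 [525.3 150.7 155. ]
```

View pics/end.png

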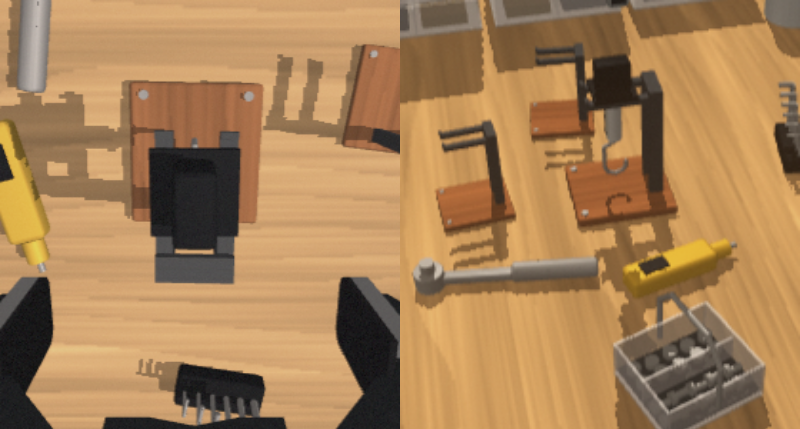

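The scale hangs home at the same height and position as at the start, and the tray and the other things are in place. Handing in.

```bash
python3 -c "
from rig import bot
print(bot.close_job())"
```

```text
the job is handed in; nothing more can be done
None
```

I lifted the tray by the scale to about 10 mm clear, held it still for more than two seconds (about 0.5 kg by the wrist force), set it back where it stood, hung the scale back in its fork, and handed the job in at about 31 s.

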